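# Unpack the show stage: saddles from under the hatch onto the hitching rail

### The arm

A 6-joint arm with a two-finger parallel gripper is mounted at the origin on the work surface. World frame = base frame: x ahead of the robot, y to its left, z up, the work surface at z = 0. Lengths are in m, angles in rad, forces in N, time in s.
With the tool pointing down it reaches from about 0.375 to 0.9 m from the base axis. Payload 3.1 kg.
Tool frame: the origin (TCP) lies between the finger pads; the fingertips stand 17 mm ahead of it and the grasp point (between the pads) lies 2 mm behind it (robot.nose_length is the distance from the TCP to the fingertips, in m); z points along the fingers, y is the line along which they close (so a half turn about z gives the same grasp; the last joint's range is limited). The gripper opens to 87 mm and grips with 3 to 60 N. Pads are 19 mm wide; open, the fingers measure 117 mm over their backs; the gripper's body (75 mm by 190 mm) begins 51 mm behind the grasp point.
Start: joints at [-1.435, 0.527, 1.433, -0, 1.181, -0.178], TCP at [0.194, -0.594, 0.24] pointing down, gripper open.
Joint ranges: [-3.08, 3.08], [-0.75, 2.2], [0.22, 2.44], [-1.43, 4.57], [0, 2.65], [-2.85, 2.85]. Speed limits (rad/s): [2.79, 2.79, 3.14, 3.14, 3.14, 3.14].

### API

Orientations are given as a unit quaternion [x, y, z, w].
In Python, from rig import robot, cams gives the robot as it stands.
- The arm moves only by the shell command python3 -m pendant 'ROWS' [FORCE]. ROWS is JSON, a list of rows, each an object with "jaw": the opening, from 0 (shut) to 1 (fully open); "linear": the shift along the tool's x, y, z in cm, a list of three; "twist": the turn about the tool's z in degrees. A call has 1 to 12 rows; each row shifts and turns the commanded pose from where the row before left it, along the tool's axes as they then stand; what a row does not reach is not made up. A row lasts 1/12 s, in which the tool goes at most 41.7 mm and 7.16 degrees, less where a joint would pass 70% of its speed; a pose out of reach is approached as far as the arm can. A call is refused whole if a number of a shift passes 4.17 or a number of a turn 7.16, either way. A call with a gripper value outside its range is refused whole. The fingers move at their own pace and stop on an object; FORCE is the grip in N (left out, the last holds). Time passes only in rows, so rows that do not move let the fingers close. It gives the time, the measured TCP pose, the force, the opening and the grip force at its end, in the units of the state.
- robot.get_obs(): the state, without advancing time (a new reading comes with each control period).
- cams.camera(name): name is "side" or "top"; returns a dict with "color" (400x640x3 uint8, blue, green, red), "depth" (400x640 float32, m along the optical axis (not along the pixel's ray), 0 where there is no reading), "fov_y" (degrees; the focal length in pixels is half the picture's height over the tangent of half this angle, whatever the lens; pixels are square), "cx", "cy" (the principal point, pixels), "view" (4x4, takes a point from world to camera coordinates). Camera axes: x right, y down, z forward; pixel columns grow to the right and rows downward; lengths in m; the calibration is good to about 2 mm. A picture is of the moment at which its call begins.
- robot.hand_in(): hands the job in; it is judged then, once.
The state is a dict: "time": time; "q": joint angles; "joint_velocities": joint speeds; "joint_torque": joint torques, N m; "position": TCP position; "tool_rot": TCP orientation; "ft_force": force on the tool from outside, world axes, zero at the start; "moment": the same for the moment, N m; "grip_width": finger opening in m; "grip_force": force on a finger pad.
Only numpy, scipy, OpenCV 4.12 (cv2) and the standard library are available. Lean on these libraries where they do the work, as an engineer would, in place of code of your own. Each camera call takes 0.05 s, during which the arm holds its last target. There are 200 camera calls.

### The job

Unpack the toy pack saddles for the display: flip up the ring pull recessed in the stage's flush hatch, lift the hatch by it until it stands upright or leans back, then take every saddle out of the well and drape it astride the hitching rail, its ridge up and running along the bar. When all are hung, close the hatch flush again and fold its ring back down flat in its recess; leave the spinning top, the yo-yo and the bell beside the rail where they stand.

Things in the scene. Friction and masses are not known exactly. Their poses are not given: they have to be found in the camera images.
- stage: wooden show stage, a fixed box 250 (x) x 340 (y) x 140 mm high; origin at the centre of its underside, on the table. Its well, 200 (x) x 290 (y) mm with its floor 10 mm above the table, is covered by a flush hatch hinged along the +x side of the opening. Stage x points roughly away from the robot (turned up to 0.2 rad); it may stand left or right of the rail
- hatch (a joint): angle of the hatch: 0 shut and flush, 1.57 upright, 1.95 fully open; its -x edge rises. Stiff hinge: the hatch (0.5 kg, panel 12 mm thick, 284 mm wide) stays at whatever angle it is left, and takes about 10 N upward at the ring to lift
- hatch_hinge (a point): middle of the hatch's hinge line, level with the stage top (140 mm above the table); the hinge runs along stage y
- hatch_edge (a point): middle of the hatch's free edge, on its top face, 198 mm from the hinge line; moves with the hatch. The ring lies in a dark steel recess in the hatch's top, 96 (x) x 80 (y) mm and 29 mm deep (its steel cup sticks out 20 mm below the panel), from 87 to 183 mm from the hinge line, mid-width
- ring (a joint): angle of the ring pull relative to the hatch: 0 folded flat in its recess with its free bar towards the hatch's free edge, 1.57 standing square to the hatch, 1.9 at its stop. Light friction: it stays where it is left
- ring_bar (a point): middle of the ring pull's free bar, along stage y. The ring is a steel rectangle of 8 mm round bar, 60 mm wide (y), 52 mm from pivot to free bar (centre lines). Its pivot is 95 mm from the hatch hinge, 5 mm below the hatch top. Folded, the free bar is 147 mm from the hinge, just below the top face, with room in the recess for a finger on either side: 32 mm beyond it, 44 mm inside the ring
- rail: wooden hitching rail, fixed: a horizontal bar along its own y, 22 mm thick (x) and 40 mm deep (z), its top 90 mm above the table, 334 mm clear between two square posts 105 mm high. Origin on the table below the bar's middle; turned up to 0.25 rad. Three saddles fit side by side along it
- saddle1_mid (a point): dark wooden toy pack saddle (two or three, all alike, stand in the well; None = absent): two flared side boards 76 mm long (x) joined by a 12 mm seat, with a ridge board on top to hold it by, 16 mm thick (y), 64 mm long (x), 24 mm high. 88 mm high overall, 68 wide, about 0.15 kg. This point is its centre, 44 mm above its lower edges and 44 below the ridge top; z up, x along the ridge
- saddle2_mid (a point): a second saddle, like saddle1 (None = absent). The seat's underside is 10 mm above this centre point, its top 20 mm above. The gap between the side boards runs along x: 36 mm wide at the top, 52 at the bottom, 52 deep. Hung astride the rail, its centre is 82 mm above the table
- saddle3_mid (a point): a third saddle, like saddle1 (None = absent). In the well the saddles stand side by side on their boards, ridge up and roughly along stage x, centres 54 mm above the table and about 83 mm apart; a cleat 18 mm wide and 25 mm high lies along each y end wall of the well
- top: wooden spinning top, 68 mm across, 62 mm high, beyond the rail; to be left alone; origin at the centre of its underside
- yoyo: wooden yo-yo lying flat, 56 mm across, 32 mm high, beyond the rail; to be left alone; origin at the centre of its underside
- bell: small brass bell, 60 mm across, 62 mm high, on the robot's side of the rail; to be left alone; origin at the centre of its underside

How it is judged:
By the outcome, as a careful person would: the job done as asked, in the order asked, and still so for the second after the job is handed in, with the robot touching nothing.
Of saddle1, saddle2, saddle3 only 2 to 3 are there at a start; the rules pass over those that are not, and their reading is None.
At some moment in a run one of saddle1, saddle2, saddle3 may be knocked a few centimetres aside while the robot is not near it.
Once in a run the grip may slacken for a moment while it holds something.
It also fails if it takes over 210 s, if anything falls off the work surface, if the arm or the gripper's body presses on something with over 40 N, if the wrist force passes 120 N, or if a joint passes its speed limit or range.

## Working session

There is one attempt and no reset: what is moved stays moved. The work goes in short steps, Python scripts to look and compute and a shell command to move; the robot and the scene stay as the last step left them, time stands still between calls to the robot, and variables do not carry over. Pictures are saved under pics/ and viewed, at most 14 in all, crops included, and the job is handed in when it is done.

```bash
ls; mkdir -p pics; cat > h.py <<'E'
import numpy as np, cv2
from rig import robot, cams
from scipy.spatial.transform import Rotation as R
def cam(n,save=None):
    c=cams.camera(n)
    if save: cv2.imwrite(f'pics/{save}.png',c['color'])
    f=200/np.tan(np.radians(c['fov_y'])/2)
    d=c['depth']; v,u=np.mgrid[:400,:640]
    P=np.stack([(u-c['cx'])/f*d,(v-c['cy'])/f*d,d],-1)
    V=np.array(c['view']); W=(P-V[:3,3])@V[:3,:3]
    W[d==0]=np.nan
    return c,W
def st():
    o=robot.get_obs()
    print({k:np.round(o[k],4).tolist() for k in ('time','position','tool_rot','q','ft_force','grip_width','grip_force')})
    return o
E
python3 - <<'E'
from h import *
o=st(); print(R.from_quat(o['tool_rot']).as_matrix().round(3))
for n in('top','side'):
    c,W=cam(n,n+'0'); np.save(n+'0.npy',W); print(c['fov_y'],c['cx'],c['cy'],np.round(c['view'],3).tolist())
E
```

```text
pics
{'time': 0.0, 'position': [0.1934, -0.5936, 0.2386], 'tool_rot': [0.9876, 0.1567, 0.0, -0.0011], 'q': [-1.4345, 0.5285, 1.4339, -0.0, 1.1814, -0.1785], 'ft_force': [0.3593, 0.2865, -0.3286], 'grip_width': 0.0872, 'grip_force': 0.0}
[[ 0.951  0.31  -0.   ]
 [ 0.31  -0.951  0.002]
 [ 0.    -0.002 -1.   ]]
51.46846730169277 323.73520550699624 201.16314962215208 [[0.029, -0.999, 0.02, -0.027], [-0.993, -0.031, -0.115, 0.493], [0.116, -0.016, -0.993, 0.934], [0.0, 0.0, 0.0, 1.0]]
43.2810255093263 314.7272516943523 194.186398403484 [[-0.9, -0.437, 0.007, 0.469], [-0.321, 0.651, -0.688, 0.24], [0.296, -0.621, -0.725, 1.082], [0.0, 0.0, 0.0, 1.0]]
```

View pics/top0.png

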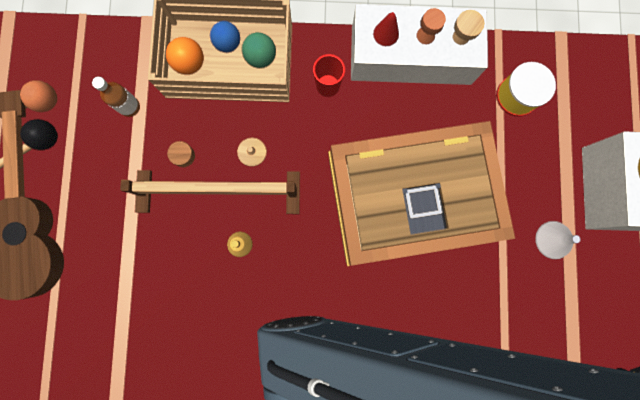

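View pics/side0.png

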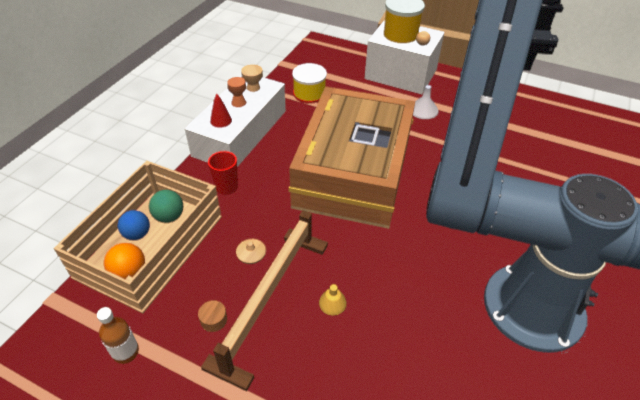

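The top view shows the stage on the right: ring at pixel (423,202), hinges on the far side. The rail is on the left at (215,187), with the top and yo-yo beyond it and the bell in front. The side view agrees.

```bash
cat >> h.py <<'E'
def rect(W,roi,z0,z1):
    r0,r1,c0,c1=roi; P=W[r0:r1,c0:c1].reshape(-1,3); P=P[(P[:,2]>z0)&(P[:,2]<z1)]
    (cx,cy),(w,h),a=cv2.minAreaRect((P[:,:2]*1000).astype(np.float32))
    print('rect',np.round([cx,cy,w,h,a],1),'z',np.median(P[:,2]).round(4),len(P)); return P
E
python3 - <<'E'
from h import *
W=np.load('top0.npy'); 
rect(W,(110,275,320,525),.13,.15)
P=rect(W,(170,205,138,290),.08,.096)
P=rect(W,(160,220,115,310),.096,.115)
for n,(r,c) in dict(ring=(202,423),bell=(244,240),top=(151,252),yoyo=(153,180),hingeL=(154,371),hingeR=(141,456)).items(): print(n,W[r,c].round(3))
# post centres
for roi in((170,205,115,137),(165,205,283,302)):
    rect(W,roi,.096,.115)
c=cv2.imread('pics/top0.png')[175:245,380:470]; cv2.imwrite('pics/ring.png',cv2.resize(c,None,fx=6,fy=6))
E
```

```text
rect [ 507.  -211.   250.6  340.8   10.8] z 0.1418 18269
rect [509.6 229.3  23.1 327.8   1.2] z 0.0913 1558
rect [509.6 239.   24.4 370.    1.4] z 0.1061 227
ring [ 0.489 -0.222  0.111]
bell [0.389 0.174 0.045]
top [0.599 0.155 0.06 ]
yoyo [0.595 0.326 0.031]
hingeL [ 0.582 -0.105  0.143]
hingeR [ 0.615 -0.282  0.144]
rect [505.4 414.2  24.4  19.4   1.3] z 0.1058 123
rect [513.8  62.8  24.2  17.4   2. ] z 0.1064 103
```

View pics/ring.png

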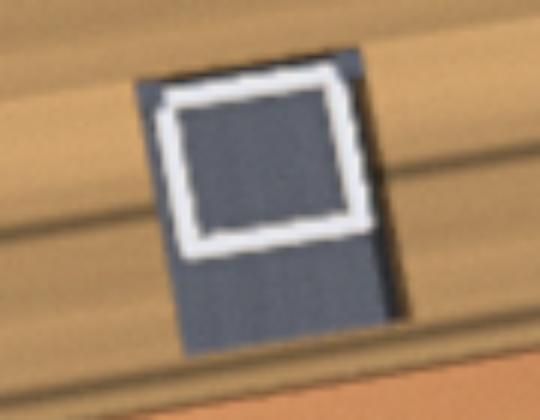

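The crop confirms the ring is folded, with its free bar towards the robot at about pixel (426,215).

```bash
cat >> h.py <<'E'
YS=np.radians(10.8); YR=np.radians(1.3)
SX=np.array([np.cos(YS),np.sin(YS),0]); SY=np.array([-np.sin(YS),np.cos(YS),0]); S0=np.array([.507,-.211,0])
H0=S0+.1*SX+[0,0,.14]   # hinge
def S(s,y=0,z=0): return H0-s*SX+y*SY+[0,0,z]  # s from hinge toward robot, z above hinge
def go(p,yaw=None):
    """tool shift (cm) to world p; twist (deg) so tool y is at world yaw (deg, mod 180)"""
    o=robot.get_obs(); M=R.from_quat(o['tool_rot']).as_matrix(); d=M.T@(np.array(p)-o['position'])*100
    a=np.degrees(np.arctan2(M[1,1],M[0,1])); 
    print('pos',np.round(o['position'],4),'t',round(o['time'],2),'yaw',a.round(1),'shift cm',d.round(2),'norm',np.linalg.norm(d).round(1),'F',np.round(o['ft_force'],1),'w',round(float(o['grip_width']),4))
    if yaw is not None:
        t=-((yaw-a+90)%180-90); print('twist',round(t,1),'alt',round(t-180*np.sign(t),1))
E
python3 - <<'E'
from h import *
W=np.load('top0.npy'); Q=W[212:217,420:433]; print(Q[...,2].round(3)); print(Q[2,6],S(.147))
m=Q[...,2]>.13; print(Q[m].mean(0))
go(S(.147,0,.06),10.8)
E
```

```text
[[0.113 0.115 0.112 0.112 0.113 0.114 0.114 0.136 0.139 0.138 0.142 0.142
  0.142]
 [0.138 0.141 0.137 0.137 0.139 0.141 0.141 0.14  0.141 0.141 0.141 0.138
  0.142]
 [0.141 0.14    nan 0.139 0.139 0.14  0.143 0.142 0.14  0.142 0.14  0.14
  0.143]
 [0.14  0.142 0.141 0.14  0.141 0.139 0.14  0.141 0.139 0.138 0.138 0.139
  0.139]
 [0.141 0.14  0.14  0.139 0.139 0.137 0.113 0.114 0.116 0.113 0.111 0.111
  0.112]]
[ 0.46036155 -0.21973408  0.14265275] [ 0.4608325  -0.21980692  0.14      ]
[ 0.46062144 -0.22062599  0.1399183 ]
pos [ 0.1935 -0.5936  0.2387] t 0.1 yaw -72.0 shift cm [ 37.   -27.26   3.93] norm 46.1 F [-0.7  0.4  0.3] w 0.087
twist -82.8 alt 97.2
```

```bash
r='{"jaw":1,"linear":[3.08,-2.27,0],"twist":0}'; python3 -m pendant '[{"jaw":1,"linear":[3.08,-2.27,0],"twist":0},{"jaw":1,"linear":[3.08,-2.27,0],"twist":0},{"jaw":1,"linear":[3.08,-2.27,0],"twist":0},{"jaw":1,"linear":[3.08,-2.27,0],"twist":0},{"jaw":1,"linear":[3.08,-2.27,0],"twist":0},{"jaw":1,"linear":[3.08,-2.27,0],"twist":0},{"jaw":1,"linear":[3.08,-2.27,0],"twist":0},{"jaw":1,"linear":[3.08,-2.27,0],"twist":0},{"jaw":1,"linear":[3.08,-2.27,0],"twist":0},{"jaw":1,"linear":[3.08,-2.27,0],"twist":0},{"jaw":1,"linear":[3.08,-2.27,0],"twist":0},{"jaw":1,"linear":[3.08,-2.27,0],"twist":0}]'
python3 -m pendant '[{"jaw":0.5,"linear":[0,0,0],"twist":-6.9},{"jaw":0.5,"linear":[0,0,0],"twist":-6.9},{"jaw":0.5,"linear":[0,0,0],"twist":-6.9},{"jaw":0.5,"linear":[0,0,0],"twist":-6.9},{"jaw":0.5,"linear":[0,0,0],"twist":-6.9},{"jaw":0.5,"linear":[0,0,0],"twist":-6.9},{"jaw":0.5,"linear":[0,0,0],"twist":-6.9},{"jaw":0.5,"linear":[0,0,0],"twist":-6.9},{"jaw":0.5,"linear":[0,0,0],"twist":-6.9},{"jaw":0.5,"linear":[0,0,0],"twist":-6.9},{"jaw":0.5,"linear":[0,0,0],"twist":-6.9},{"jaw":0.5,"linear":[0,0,0],"twist":-6.9}]'
python3 -c "
from h import *
go(S(.147,0,.06),10.8)"
```

```text
time: 1.1
position: [0.4612, -0.219, 0.2393]
tool_rot: [0.988, 0.157, -0.0, -0.0]
ft_force: [0.0, -1.7, 0.7]
grip_width: 0.0871
grip_force: 0.0
time: 2.1
position: [0.4604, -0.2206, 0.2392]
tool_rot: [0.635, 0.773, -0.0, -0.001]
ft_force: [0.1, -0.2, -0.0]
grip_width: 0.0436
grip_force: 0.0
pos [ 0.4604 -0.2206  0.2392] t 2.1 yaw 11.2 shift cm [0.06 0.06 3.92] norm 3.9 F [ 0.1 -0.2 -0. ] w 0.0436
twist 0.4 alt -179.6
```

```bash
python3 -m pendant '[{"jaw":0.3,"linear":[0,0,2],"twist":0.4},{"jaw":0.3,"linear":[0,0,2],"twist":0},{"jaw":0.3,"linear":[0,0,2],"twist":0},{"jaw":0.3,"linear":[0,0,1],"twist":0},{"jaw":0.3,"linear":[0,0,1],"twist":0},{"jaw":0.3,"linear":[0,0,1],"twist":0},{"jaw":0.3,"linear":[0,0,0.7],"twist":0},{"jaw":0,"linear":[0,0,0],"twist":0},{"jaw":0,"linear":[0,0,0],"twist":0},{"jaw":0,"linear":[0,0,0],"twist":0},{"jaw":0,"linear":[0,0,0],"twist":0},{"jaw":0,"linear":[0,0,0],"twist":0}]' 40
python3 -c "
from h import *
go(S(.095,0,.052+.002))
c,W=cam('side'); cv2.imwrite('pics/s1.png',cv2.resize(c['color'][60:240,260:460],None,fx=3,fy=3))"
```

```text
time: 3.1
position: [0.462, -0.221, 0.1434]
tool_rot: [0.64, 0.768, 0.001, 0.002]
ft_force: [3.9, 1.6, -0.2]
grip_width: 0.007
grip_force: 40.0
pos [ 0.462  -0.221   0.1434] t 3.1 yaw 10.4 shift cm [ 0.17  5.12 -5.05] norm 7.2 F [ 3.9  1.6 -0.2] w 0.007
```

View pics/s1.png

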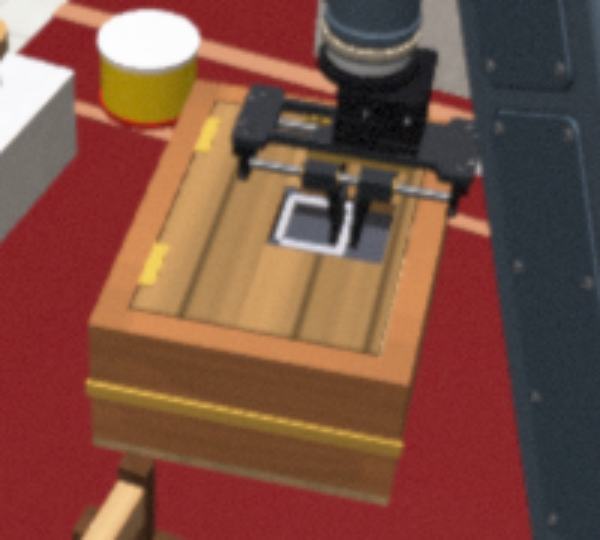

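The fingers are gripping the free bar at about crop pixel (345,235). Now I'll flip it up along the arc.

```bash
python3 -m pendant '[{"jaw":0,"linear":[0,0.05,-0.9],"twist":0},{"jaw":0,"linear":[0,0.25,-0.87],"twist":0},{"jaw":0,"linear":[0,0.4,-0.82],"twist":0},{"jaw":0,"linear":[0,0.52,-0.75],"twist":0},{"jaw":0,"linear":[0,0.64,-0.64],"twist":0},{"jaw":0,"linear":[0,0.74,-0.52],"twist":0},{"jaw":0,"linear":[0,0.82,-0.37],"twist":0},{"jaw":0,"linear":[0,0.87,-0.24],"twist":0},{"jaw":0,"linear":[0,0,0],"twist":0},{"jaw":0,"linear":[0,0,0],"twist":0}]'
python3 -c "
from h import *
go(S(.095,0,.052+.002))
c,W=cam('side'); cv2.imwrite('pics/s2.png',cv2.resize(c['color'][60:240,260:460],None,fx=3,fy=3))"
```

```text
time: 3.98
position: [0.5024, -0.2134, 0.196]
tool_rot: [0.639, 0.769, -0.001, -0.0]
ft_force: [-3.4, -1.7, 9.8]
grip_width: 0.0065
grip_force: 40.0
pos [ 0.5024 -0.2134  0.196 ] t 3.98 yaw 10.5 shift cm [0.15 1.   0.2 ] norm 1.0 F [-3.4 -1.7  9.8] w 0.0065
```

View pics/s2.png

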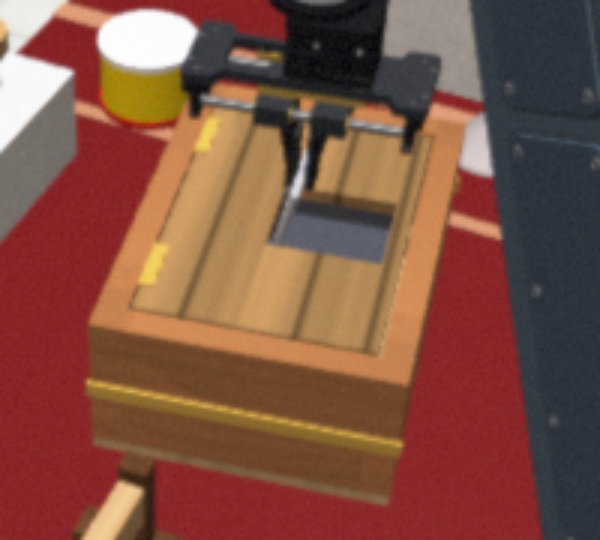

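```bash
python3 - <<'E'
import numpy as np
N=22
th=np.linspace(0,1.08,N+1); ph=np.linspace(1.39,.82,N+1)
a=95+52*np.cos(ph); n=-5+52*np.sin(ph)
s=a*np.cos(th)-n*np.sin(th); z=a*np.sin(th)+n*np.cos(th)
print('y',(-np.diff(s)/10).round(2).tolist()); print('z',(-np.diff(z)/10).round(2).tolist())
so=s+20; print('tip clearance vs panel', (z-10.5-so*np.tan(th)).round(0)[-6:], 'body', (z+59-198*np.sin(th)).round(0)[-6:])
E
```

```text
y [0.11, 0.13, 0.15, 0.18, 0.2, 0.22, 0.24, 0.27, 0.29, 0.31, 0.33, 0.35, 0.37, 0.39, 0.41, 0.42, 0.44, 0.45, 0.47, 0.48, 0.5, 0.51]
z [-0.49, -0.48, -0.48, -0.48, -0.47, -0.46, -0.45, -0.44, -0.43, -0.42, -0.41, -0.4, -0.38, -0.37, -0.35, -0.33, -0.32, -0.3, -0.28, -0.26, -0.24, -0.21]
tip clearance vs panel [23. 23. 22. 22. 22. 22.] body [30. 27. 24. 21. 18. 15.]
```

```bash
python3 -m pendant '[{"jaw":0,"linear":[0,0.11,-0.49],"twist":0},{"jaw":0,"linear":[0,0.13,-0.48],"twist":0},{"jaw":0,"linear":[0,0.15,-0.48],"twist":0},{"jaw":0,"linear":[0,0.18,-0.48],"twist":0},{"jaw":0,"linear":[0,0.2,-0.47],"twist":0},{"jaw":0,"linear":[0,0.22,-0.46],"twist":0},{"jaw":0,"linear":[0,0.24,-0.45],"twist":0},{"jaw":0,"linear":[0,0.27,-0.44],"twist":0},{"jaw":0,"linear":[0,0.29,-0.43],"twist":0},{"jaw":0,"linear":[0,0.31,-0.42],"twist":0},{"jaw":0,"linear":[0,0.33,-0.41],"twist":0}]' 60
python3 -m pendant '[{"jaw":0,"linear":[0,0.35,-0.4],"twist":0},{"jaw":0,"linear":[0,0.37,-0.38],"twist":0},{"jaw":0,"linear":[0,0.39,-0.37],"twist":0},{"jaw":0,"linear":[0,0.41,-0.35],"twist":0},{"jaw":0,"linear":[0,0.42,-0.33],"twist":0},{"jaw":0,"linear":[0,0.44,-0.32],"twist":0},{"jaw":0,"linear":[0,0.45,-0.3],"twist":0},{"jaw":0,"linear":[0,0.47,-0.28],"twist":0},{"jaw":0,"linear":[0,0.48,-0.26],"twist":0},{"jaw":0,"linear":[0,0.5,-0.24],"twist":0},{"jaw":0,"linear":[0,0.51,-0.21],"twist":0},{"jaw":0,"linear":[0,0,0],"twist":0}]'
python3 -c "
from h import *
go(S(.095,0,.052+.002))
c,W=cam('side'); cv2.imwrite('pics/s3.png',cv2.resize(c['color'][20:240,240:460],None,fx=2.5,fy=2.5))"
```

```text
time: 4.95
position: [0.5233, -0.2092, 0.2414]
tool_rot: [0.64, 0.769, -0.003, -0.004]
ft_force: [-4.5, -6.7, -12.7]
grip_width: 0.0058
grip_force: 60.0
time: 5.95
position: [0.5759, -0.1999, 0.2798]
tool_rot: [0.64, 0.769, 0.001, 0.002]
ft_force: [-1.1, 0.3, 1.0]
grip_width: 0.0004
grip_force: 0.0
pos [ 0.5759 -0.1999  0.2798] t 5.95 yaw 10.5 shift cm [ 0.18 -6.51  8.55] norm 10.8 F [-1.1  0.3  1. ] w 0.0004
```

View pics/s3.png

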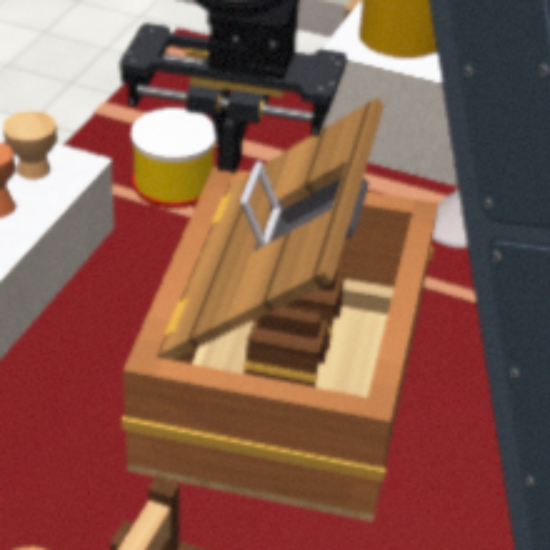

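The hatch is about 0.6 rad open and the bar has slipped out of the fingers; the saddles are visible in the well. I'll measure the hatch and ring angles so I can regrip deeper.

```bash
cat >> h.py <<'E'
def loc(P):
    d=P-H0; return np.stack([-(d@SX),d@SY,d[...,2]],-1)
def hatch(n='side'):
    c,W=cam(n); L=loc(W); s,y,z=L[...,0],L[...,1],L[...,2]
    m=(abs(y)>.06)&(abs(y)<.13)&(z>.02)&(np.hypot(s,z)<.21)&(s>-.12)
    th=np.arctan2(z[m],s[m]); t=np.median(th); print(n,'theta',t.round(3),m.sum(), 'reach',np.percentile(np.hypot(s,z)[m],99).round(3))
    a=s*np.cos(t)+z*np.sin(t); nn=-s*np.sin(t)+z*np.cos(t)
    k=(abs(y)<.045)&(nn>.012)&(nn<.06)&(a>.03)&(a<.16)
    if k.sum(): 
        i=k&(nn>np.percentile(nn[k],75)); print('ring',k.sum(),'top pts a,n,y',np.median(a[i]).round(4),np.median(nn[i]).round(4),np.percentile(y[i],[2,98]).round(3),'bar s,z',np.median(s[i]).round(4),np.median(z[i]).round(4),'phi',np.arctan2(np.median(nn[i])+.005,np.median(a[i])-.095).round(2))
    return t
E
python3 - <<'E'
from h import *
for n in('side','top'): hatch(n)
E
```

```text
side theta 0.739 1570 reach 0.198
ring 140 top pts a,n,y 0.1123 0.0474 [-0.028  0.033] bar s,z 0.0509 0.1109 phi 1.25
top theta 0.742 1851 reach 0.2
```

```bash
python3 -m pendant '[{"jaw":0,"linear":[0,0,-2.5],"twist":0},{"jaw":0,"linear":[0,0,-2.5],"twist":0},{"jaw":0.35,"linear":[0.1,-1.1,0],"twist":0},{"jaw":0.35,"linear":[0.1,-1.1,0],"twist":0},{"jaw":0.35,"linear":[0,0,0],"twist":0}]' 60
python3 -c "
from h import *
go(S(.052,0,.110))"
```

```text
time: 6.52
position: [0.5493, -0.2016, 0.3278]
tool_rot: [0.64, 0.768, -0.001, -0.001]
ft_force: [-0.7, 1.0, -0.0]
grip_width: 0.0134
grip_force: 0.0
pos [ 0.5493 -0.2016  0.3278] t 6.52 yaw 10.4 shift cm [-0.14  0.49  7.78] norm 7.8 F [-0.7  1.  -0. ] w 0.0134
```

```bash
python3 -m pendant '[{"jaw":0.35,"linear":[-0.1,0.5,0],"twist":0},{"jaw":0.35,"linear":[0,0,0],"twist":0},{"jaw":0.35,"linear":[0,0,2],"twist":0},{"jaw":0.35,"linear":[0,0,2],"twist":0},{"jaw":0.35,"linear":[0,0,2],"twist":0},{"jaw":0.35,"linear":[0,0,1.8],"twist":0},{"jaw":0,"linear":[0,0,0],"twist":0},{"jaw":0,"linear":[0,0,0],"twist":0},{"jaw":0,"linear":[0,0,0],"twist":0},{"jaw":0,"linear":[0,0,0],"twist":0},{"jaw":0,"linear":[0,0,0],"twist":0}]' 60
python3 - <<'E'
from h import *
go(S(.052,0,.110))
N=9
th=np.linspace(.74,1.1,N+1); ph=np.linspace(1.25,.95,N+1)
a=95+52*np.cos(ph); n=-5+52*np.sin(ph)
s=a*np.cos(th)-n*np.sin(th); z=a*np.sin(th)+n*np.cos(th)
print('y',(-np.diff(s)/10).round(2).tolist()); print('z',(-np.diff(z)/10).round(2).tolist())
so=s+20; print('tip clearance vs panel', (z-15-so*np.tan(th)).round(0)[-3:], 'body', (z+53-198*np.sin(th)).round(0)[-3:])
E
```

```text
time: 7.43
position: [0.5575, -0.2024, 0.2513]
tool_rot: [0.64, 0.769, 0.0, 0.001]
ft_force: [-0.4, 0.4, -0.3]
grip_width: 0.0065
grip_force: 60.0
pos [ 0.5575 -0.2024  0.2513] t 7.43 yaw 10.4 shift cm [ 0.1  -0.32  0.13] norm 0.4 F [-0.4  0.4 -0.3] w 0.0065
y [0.28, 0.29, 0.3, 0.31, 0.32, 0.33, 0.34, 0.35, 0.36]
z [-0.27, -0.26, -0.25, -0.24, -0.23, -0.22, -0.21, -0.19, -0.18]
tip clearance vs panel [27. 28. 28.] body [9. 7. 5.]
```

```bash
python3 -m pendant '[{"jaw":0,"linear":[0,0.28,-0.27],"twist":0},{"jaw":0,"linear":[0,0.29,-0.26],"twist":0},{"jaw":0,"linear":[0,0.3,-0.25],"twist":0},{"jaw":0,"linear":[0,0.31,-0.24],"twist":0},{"jaw":0,"linear":[0,0.32,-0.23],"twist":0},{"jaw":0,"linear":[0,0.33,-0.22],"twist":0},{"jaw":0,"linear":[0,0.34,-0.22],"twist":0},{"jaw":0,"linear":[0,0.35,-0.2],"twist":0},{"jaw":0,"linear":[0,0,0],"twist":0}]' 60
python3 -c "
from h import *
go(S(.052,0,.110)); hatch('side'); hatch('top')"
```

```text
time: 8.18
position: [0.5781, -0.1984, 0.2669]
tool_rot: [0.64, 0.769, -0.004, -0.004]
ft_force: [-5.1, -4.8, -8.0]
grip_width: 0.0058
grip_force: 60.0
pos [ 0.5781 -0.1984  0.2669] t 8.18 yaw 10.5 shift cm [ 0.08 -2.41  1.71] norm 3.0 F [-5.1 -4.8 -8. ] w 0.0058
side theta 1.003 837 reach 0.199
ring 275 top pts a,n,y 0.1335 0.0547 [-0.003  0.014] bar s,z 0.0236 0.1441 phi 1.0
top theta 0.998 1474 reach 0.201
```

```bash
python3 -m pendant '[{"jaw":0.35,"linear":[0,0,0],"twist":0},{"jaw":0.35,"linear":[0,0,0],"twist":0},{"jaw":0.35,"linear":[0,0,0],"twist":0},{"jaw":0.35,"linear":[0,0,-1.5],"twist":0},{"jaw":0.35,"linear":[0,0,-2.5],"twist":0},{"jaw":0.35,"linear":[0,0,-2.5],"twist":0},{"jaw":0.35,"linear":[0,0,-2.5],"twist":0},{"jaw":0,"linear":[0,-3,-0.5],"twist":0},{"jaw":0,"linear":[0,-3,0],"twist":0},{"jaw":0,"linear":[0,-3,0],"twist":0},{"jaw":0,"linear":[0,-3.3,0],"twist":0},{"jaw":0,"linear":[0,0,0],"twist":0}]' 60
python3 -c "
from h import *
go(S(.155,0,.150),100.8);hatch('side'); print(st()['q'])"
```

```text
time: 9.28
position: [0.4566, -0.2193, 0.3652]
tool_rot: [0.641, 0.768, -0.001, -0.001]
ft_force: [-0.1, 0.4, -0.0]
grip_width: 0.0053
grip_force: 0.0
pos [ 0.4566 -0.2193  0.3652] t 9.28 yaw 10.3 shift cm [-0.13 -0.38  7.52] norm 7.5 F [-0.1  0.4 -0. ] w 0.0053
twist 89.5 alt -90.5
side theta 1.002 993 reach 0.199
ring 139 top pts a,n,y 0.1192 0.0453 [-0.026  0.033] bar s,z 0.0262 0.1248 phi 1.12
{'time': 9.3333, 'position': [0.4593, -0.2197, 0.3656], 'tool_rot': [0.6407, 0.7678, 0.0003, 0.0012], 'q': [-0.6662, 0.2339, 1.5438, 0.0006, 1.3615, -0.8462], 'ft_force': [0.4593, 0.045, -0.2152], 'grip_width': 0.0033, 'grip_force': 0.0}
[-6.66199839e-01  2.33906584e-01  1.54382050e+00  6.24665083e-04
  1.36148495e+00 -8.46244454e-01]
```

```bash
python3 -m pendant '[{"jaw":0,"linear":[0,0,0],"twist":7},{"jaw":0,"linear":[0,0,0],"twist":7},{"jaw":0,"linear":[0,0,0],"twist":7},{"jaw":0,"linear":[0,0,0],"twist":7},{"jaw":0,"linear":[0,0,0],"twist":7},{"jaw":0,"linear":[0,0,0],"twist":7},{"jaw":0,"linear":[0,0,0],"twist":7},{"jaw":0,"linear":[0,0,0],"twist":7},{"jaw":0,"linear":[0,0,0],"twist":7},{"jaw":0,"linear":[0,0,0],"twist":7},{"jaw":0,"linear":[0,0,0],"twist":7},{"jaw":0,"linear":[0,0,0],"twist":7}]'
python3 -m pendant '[{"jaw":0,"linear":[0,0,0],"twist":5.5},{"jaw":0,"linear":[0,0,2.5],"twist":0},{"jaw":0,"linear":[0,0,2.5],"twist":0},{"jaw":0,"linear":[0,0,2.5],"twist":0},{"jaw":0,"linear":[0,0,0],"twist":0}]'
python3 -c "
from h import *
go(S(-.014,0,.18),100.8)"
```

```text
time: 10.33
position: [0.4627, -0.2198, 0.365]
tool_rot: [0.99, 0.14, 0.002, 0.001]
ft_force: [0.5, -0.9, 0.0]
grip_width: 0.0006
grip_force: 0.0
time: 10.75
position: [0.46, -0.218, 0.2855]
tool_rot: [0.995, 0.096, -0.002, -0.003]
ft_force: [-0.9, 0.0, -0.3]
grip_width: 0.0004
grip_force: 0.0
pos [ 0.46   -0.218   0.2855] t 10.75 yaw -79.0 shift cm [16.13  0.22 -3.52] norm 16.5 F [-0.9  0.  -0.3] w 0.0004
twist 0.2 alt -179.8
```

```bash
python3 -m pendant '[{"jaw":0,"linear":[0.7,0,0],"twist":0},{"jaw":0,"linear":[0.7,0,0],"twist":0},{"jaw":0,"linear":[0.7,0,-0.2],"twist":0},{"jaw":0,"linear":[0.7,0,-0.3],"twist":0},{"jaw":0,"linear":[0.7,0,-0.3],"twist":0},{"jaw":0,"linear":[0.7,0,-0.3],"twist":0},{"jaw":0,"linear":[0.7,0,-0.3],"twist":0},{"jaw":0,"linear":[0.7,0,-0.3],"twist":0},{"jaw":0,"linear":[0.7,0,-0.3],"twist":0},{"jaw":0,"linear":[0.7,0,-0.3],"twist":0},{"jaw":0,"linear":[0.7,0,-0.3],"twist":0},{"jaw":0,"linear":[0.7,0,-0.3],"twist":0}]'
python3 -c "
from h import *
go(S(-.014,0,.18),100.8);hatch('top')"
```

```text
time: 11.75
position: [0.5437, -0.2046, 0.3211]
tool_rot: [0.995, 0.095, 0.0, 0.002]
ft_force: [-4.1, -2.8, -0.5]
grip_width: 0.0007
grip_force: 2.3
pos [ 0.5437 -0.2046  0.3211] t 11.75 yaw -79.0 shift cm [ 7.68 -0.04  0.11] norm 7.7 F [-4.1 -2.8 -0.5] w 0.0007
twist 0.2 alt -179.8
top theta 1.386 573 reach 0.202
ring 155 top pts a,n,y 0.1173 0.0532 [-0.02   0.032] bar s,z -0.0305 0.1251 phi 1.2
```

```bash
python3 -m pendant '[{"jaw":0,"linear":[0.75,0,0],"twist":0},{"jaw":0,"linear":[0.75,0,0],"twist":0},{"jaw":0,"linear":[0.75,0,0],"twist":0},{"jaw":0,"linear":[0.75,0,0],"twist":0},{"jaw":0,"linear":[0.75,0,0],"twist":0},{"jaw":0,"linear":[0.75,0,0],"twist":0},{"jaw":0,"linear":[0.75,0,0],"twist":0},{"jaw":0,"linear":[0.75,0,0],"twist":0},{"jaw":0,"linear":[0.75,0,0],"twist":0},{"jaw":0,"linear":[0.75,0,0],"twist":0},{"jaw":0,"linear":[0.7,0,0],"twist":0},{"jaw":0,"linear":[0,0,0],"twist":0}]'
python3 -m pendant '[{"jaw":0,"linear":[-2,0,0],"twist":0},{"jaw":0,"linear":[-4,0,0],"twist":0},{"jaw":0,"linear":[-4,0,0],"twist":0},{"jaw":0,"linear":[-4,0,0],"twist":0},{"jaw":0,"linear":[-4,0,0],"twist":0},{"jaw":0,"linear":[-4,0,0],"twist":0},{"jaw":0,"linear":[-3,0,0],"twist":0},{"jaw":0.4,"linear":[0,0,0],"twist":0}]'
python3 - <<'E'
from h import *
go(S(-.014,0,.18),100.8)
for n in ('side','top'): hatch(n)
c,W=cam('top','t1'); np.save('t1.npy',W)
cv2.imwrite('pics/t1c.png',cv2.resize(c['color'][90:300,300:540],None,fx=2.5,fy=2.5))
E
```

```text
time: 12.8
position: [0.6248, -0.1884, 0.3174]
tool_rot: [0.995, 0.096, -0.0, 0.0]
ft_force: [-2.6, -2.2, 2.7]
grip_width: 0.0004
grip_force: 1.6
time: 13.47
position: [0.3746, -0.2346, 0.3174]
tool_rot: [0.996, 0.093, -0.001, -0.001]
ft_force: [0.3, 0.4, -1.1]
grip_width: 0.0023
grip_force: 0.0
pos [ 0.3746 -0.2346  0.3174] t 13.47 yaw -79.3 shift cm [24.85  0.13 -0.28] norm 24.9 F [ 0.3  0.4 -1.1] w 0.0023
twist -0.1 alt 179.9
side theta 1.865 1874 reach 0.2
top theta 1.853 5145 reach 0.201
```

View pics/t1c.png

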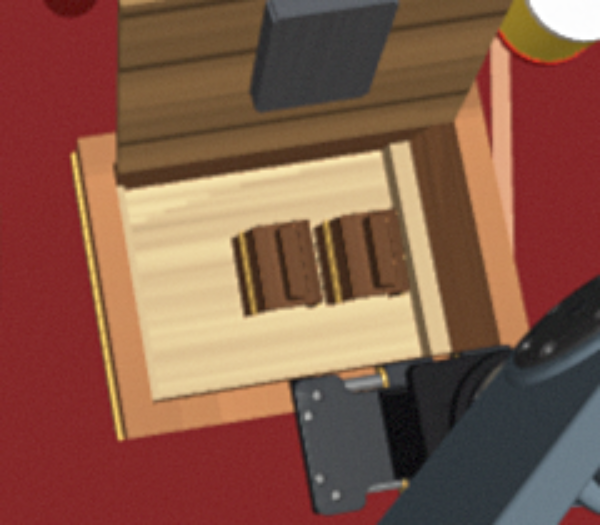

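Two saddles are in the well, at crop pixels (280,265) and (360,255). The left part of the well is empty and the hatch leans back at 1.85 rad. Next I'll locate the ridges.

```bash
cat >> h.py <<'E'
def ridges(W,z0=.09,z1=.108):
    L=loc(W); m=((L[...,0]>.01)&(L[...,0]<.195)&(abs(L[...,1])<.14)&(W[...,2]>z0)&(W[...,2]<z1)).astype(np.uint8)
    n,lab,stt,_=cv2.connectedComponentsWithStats(m)
    for i in range(1,n):
        if stt[i,4]<40: continue
        P=W[lab==i]; (cx,cy),(w,h),a=cv2.minAreaRect((P[:,:2]*1000).astype(np.float32))
        if w<h: a+=90
        c=np.array([cx,cy,0])/1000; print('ridge',stt[i,4],np.round([cx,cy,max(w,h),min(w,h)],1),'dir deg',round((a+90)%180-90,1),'z',np.median(P[:,2]).round(4),'loc',loc(c).round(3)[:2])
E
python3 - <<'E'
from h import *
W=np.load('t1.npy'); ridges(W)
E
```

```text
ridge 238 [ 519.8 -289.4   64.1   16.9] dir deg 9.7 z 0.0991 loc [ 0.102 -0.079]
ridge 236 [ 506.7 -212.    63.2   17.3] dir deg 11.1 z 0.0992 loc [ 0.1   -0.001]
```

```bash
python3 -c "
from h import *
go([.5067,-.212,.096],101.1)"
```

```text
pos [ 0.3796 -0.2359  0.3182] t 13.62 yaw -79.1 shift cm [12.87  0.03 22.26] norm 25.7 F [ 0.1  0.2 -0.1] w 0.0122
twist -0.2 alt 179.8
```

```bash
python3 -m pendant '[{"jaw":0.5,"linear":[3.2,0,2],"twist":0},{"jaw":0.5,"linear":[3.2,0,2],"twist":0},{"jaw":0.5,"linear":[3.2,0,2],"twist":0},{"jaw":0.5,"linear":[3.2,0,2],"twist":0},{"jaw":0.5,"linear":[0,0,4],"twist":0},{"jaw":0.5,"linear":[0,0,4],"twist":0},{"jaw":0.5,"linear":[0,0,3],"twist":0},{"jaw":0.5,"linear":[0,0,0],"twist":0},{"jaw":0.5,"linear":[0,0,0],"twist":0}]' 40
python3 -c "
from h import *
go([.5067,-.212,.096],101.1); cam('top'); c,W=cam('top'); ridges(W)"
```

```text
time: 14.37
position: [0.5046, -0.2102, 0.1262]
tool_rot: [0.995, 0.096, -0.001, -0.001]
ft_force: [0.1, -0.7, 1.0]
grip_width: 0.0435
grip_force: 0.0
pos [ 0.5046 -0.2102  0.1262] t 14.37 yaw -79.0 shift cm [0.17 0.23 3.02] norm 3.0 F [ 0.1 -0.7  1. ] w 0.0435
twist -0.1 alt 179.9
```

Close on it and lift to a 0.26+ transport height, straight up first.

```bash
python3 -m pendant '[{"jaw":0.5,"linear":[0.2,0.2,1],"twist":0},{"jaw":0.5,"linear":[0,0,1],"twist":0},{"jaw":0.5,"linear":[0,0,1],"twist":0},{"jaw":0,"linear":[0,0,0],"twist":0},{"jaw":0,"linear":[0,0,0],"twist":0},{"jaw":0,"linear":[0,0,0],"twist":0},{"jaw":0,"linear":[0,0,0],"twist":0},{"jaw":0,"linear":[0,0,0],"twist":0},{"jaw":0,"linear":[0,0,-1],"twist":0},{"jaw":0,"linear":[0,0,-1],"twist":0},{"jaw":0,"linear":[0,0,-1],"twist":0}]' 50
python3 -m pendant '[{"jaw":0,"linear":[0,0,-2],"twist":0},{"jaw":0,"linear":[0,0,-2],"twist":0},{"jaw":0,"linear":[0,0,-2],"twist":0},{"jaw":0,"linear":[0,0,-2],"twist":0},{"jaw":0,"linear":[0,0,-2],"twist":0},{"jaw":0,"linear":[0,0,-2],"twist":0},{"jaw":0,"linear":[0,0,-2],"twist":0},{"jaw":0,"linear":[0,0,-1],"twist":0},{"jaw":0,"linear":[0,0,0],"twist":0}]'
python3 -c "
from h import *
XR=np.array([np.cos(YR),np.sin(YR),0]);YRv=np.array([-np.sin(YR),np.cos(YR),0]);R0=np.array([.5096,.2385,0])
print(R0+.08*YRv, R0-.06*YRv)
go(R0-.07*YRv+[0,0,.27],1.3)"
```

```text
time: 15.38
position: [0.5063, -0.2129, 0.1291]
tool_rot: [0.995, 0.095, -0.0, -0.0]
ft_force: [-0.4, -0.3, -1.7]
grip_width: 0.0154
grip_force: 49.9
time: 16.13
position: [0.5076, -0.2137, 0.2815]
tool_rot: [0.995, 0.095, 0.003, 0.002]
ft_force: [0.6, 0.1, -2.5]
grip_width: 0.0153
grip_force: 49.9
[0.50778501 0.31847941 0.        ] [0.51096124 0.17851544 0.        ]
pos [ 0.5076 -0.2137  0.2815] t 16.13 yaw -79.1 shift cm [  7.61 -37.47   1.  ] norm 38.2 F [ 0.6  0.1 -2.5] w 0.0153
twist -80.4 alt 99.6
```

```bash
python3 -c "
from h import *
go([.508,.3085,.27],1.3)"
python3 -m pendant '[{"jaw":0,"linear":[0.3,-1.5,0],"twist":0},{"jaw":0,"linear":[0.7,-3.5,0],"twist":0},{"jaw":0,"linear":[0.7,-3.5,0],"twist":0},{"jaw":0,"linear":[0.7,-3.5,0],"twist":0},{"jaw":0,"linear":[0.7,-3.5,0],"twist":0},{"jaw":0,"linear":[0.7,-3.5,0],"twist":0},{"jaw":0,"linear":[0.7,-3.5,0],"twist":0},{"jaw":0,"linear":[0.7,-3.5,0],"twist":0},{"jaw":0,"linear":[0.7,-3.5,0],"twist":0},{"jaw":0,"linear":[0.7,-3.5,0],"twist":0},{"jaw":0,"linear":[0.7,-3.5,0],"twist":0},{"jaw":0,"linear":[0.7,-3.5,0],"twist":0}]'
python3 -m pendant '[{"jaw":0,"linear":[0.7,-3.5,0],"twist":0},{"jaw":0,"linear":[0.7,-3.5,0],"twist":0},{"jaw":0,"linear":[0.7,-3.5,0],"twist":0},{"jaw":0,"linear":[0,0,0],"twist":-6.7},{"jaw":0,"linear":[0,0,0],"twist":-6.7},{"jaw":0,"linear":[0,0,0],"twist":-6.7},{"jaw":0,"linear":[0,0,0],"twist":-6.7},{"jaw":0,"linear":[0,0,0],"twist":-6.7},{"jaw":0,"linear":[0,0,0],"twist":-6.7},{"jaw":0,"linear":[0,0,0],"twist":-6.7},{"jaw":0,"linear":[0,0,0],"twist":-6.7},{"jaw":0,"linear":[0,0,0],"twist":-6.7}]'
python3 -m pendant '[{"jaw":0,"linear":[0,0,0],"twist":-6.7},{"jaw":0,"linear":[0,0,0],"twist":-6.7},{"jaw":0,"linear":[0,0,0],"twist":-6.7},{"jaw":0,"linear":[0,0,0],"twist":0},{"jaw":0,"linear":[0,0,0],"twist":0}]'
python3 -c "
from h import *
go([.508,.3085,.2],1.3);c,W=cam('top','t2');np.save('t2.npy',W)
ridges(W)
c,W=cam('side','s5');np.save('s5.npy',W)
cv2.imwrite('pics/s5c.png',cv2.resize(c['color'][100:400,130:450],None,fx=2,fy=2))
"
```

```text
pos [ 0.5076 -0.2137  0.2815] t 16.13 yaw -79.1 shift cm [  9.96 -51.27   0.94] norm 52.2 F [ 0.6  0.1 -2.5] w 0.0153
twist -80.4 alt 99.6
time: 17.13
position: [0.5067, 0.1972, 0.2764]
tool_rot: [0.995, 0.095, -0.002, -0.0]
ft_force: [-0.2, -0.6, -2.5]
grip_width: 0.0159
grip_force: 49.9
time: 18.13
position: [0.5076, 0.3022, 0.276]
tool_rot: [0.811, 0.585, -0.002, -0.001]
ft_force: [0.4, -0.1, -2.2]
grip_width: 0.0155
grip_force: 49.9
time: 18.55
position: [0.5082, 0.3021, 0.2766]
tool_rot: [0.7, 0.714, -0.001, -0.001]
ft_force: [-0.3, 1.0, -1.8]
grip_width: 0.0155
grip_force: 49.9
pos [0.5082 0.3021 0.2766] t 18.55 yaw 1.2 shift cm [0.64 0.02 7.66] norm 7.7 F [-0.3  1.  -1.8] w 0.0155
twist -0.1 alt 179.9
ridge 238 [ 519.7 -289.7   63.9   17.3] dir deg 10.3 z 0.0987 loc [ 0.102 -0.08 ]
```

View pics/s5c.png

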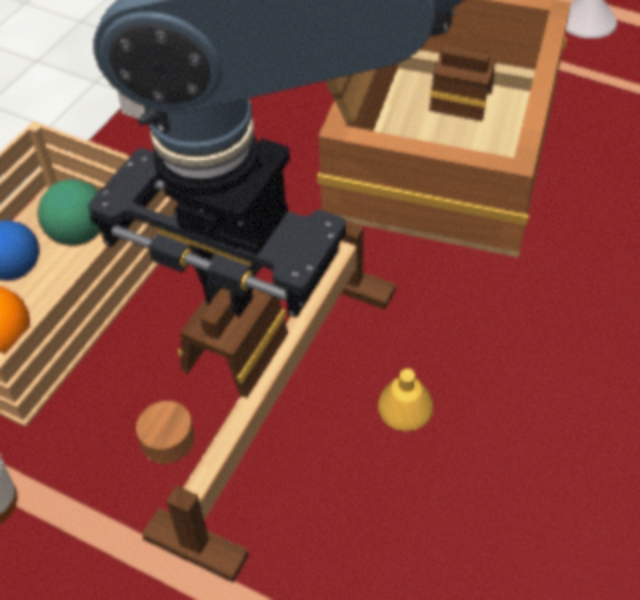

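```bash
python3 -m pendant '[{"jaw":0,"linear":[0.3,0,1.5],"twist":0},{"jaw":0,"linear":[0,0,2],"twist":0},{"jaw":0,"linear":[0,0,2],"twist":0},{"jaw":0,"linear":[0,0,2],"twist":0},{"jaw":0,"linear":[0,0,2],"twist":0},{"jaw":0,"linear":[0,0,2],"twist":0},{"jaw":0,"linear":[0,0,1],"twist":0},{"jaw":0,"linear":[0,0,1],"twist":0},{"jaw":0,"linear":[0,0,0],"twist":0}]'
python3 -m pendant '[{"jaw":0,"linear":[0,0,0.4],"twist":0},{"jaw":0,"linear":[0,0,0.4],"twist":0},{"jaw":0,"linear":[0,0,0.4],"twist":0},{"jaw":0,"linear":[0,0,0.3],"twist":0},{"jaw":0,"linear":[0,0,0],"twist":0}]'
python3 -c "
from h import *
go([.508,.3085,.125],1.3)"
```

```text
time: 19.4
position: [0.5086, 0.3046, 0.1412]
tool_rot: [0.699, 0.715, -0.002, -0.001]
ft_force: [-0.4, 0.5, -2.4]
grip_width: 0.0156
grip_force: 49.9
time: 19.82
position: [0.5094, 0.3049, 0.1278]
tool_rot: [0.699, 0.715, -0.0, -0.0]
ft_force: [0.8, 0.1, -2.6]
grip_width: 0.0151
grip_force: 49.9
pos [0.5094 0.3049 0.1278] t 19.82 yaw 1.3 shift cm [ 0.36 -0.13  0.28] norm 0.5 F [ 0.8  0.1 -2.6] w 0.0151
twist 0.0 alt -180.0
```

```bash
python3 -m pendant '[{"jaw":0,"linear":[0,0,0.2],"twist":0},{"jaw":0,"linear":[0,0,0.1],"twist":0},{"jaw":0,"linear":[0,0,0],"twist":0},{"jaw":0,"linear":[0,0,0],"twist":0}]'
```

```text
time: 20.15
position: [0.5098, 0.3051, 0.1273]
tool_rot: [0.699, 0.715, 0.0, 0.0]
ft_force: [-2.3, -1.3, 9.2]
grip_width: 0.0159
grip_force: 49.9
```

Seated. Open, retreat upward, and head back.

```bash
python3 -m pendant '[{"jaw":0.4,"linear":[0,0,0],"twist":0},{"jaw":0.4,"linear":[0,0,0],"twist":0},{"jaw":0.4,"linear":[0,0,0],"twist":0},{"jaw":0.4,"linear":[0,0,0],"twist":0},{"jaw":0.4,"linear":[0,0,-1],"twist":0},{"jaw":0.4,"linear":[0,0,-2],"twist":0},{"jaw":0.4,"linear":[0,0,-3],"twist":0},{"jaw":0.4,"linear":[0,0,-3],"twist":0},{"jaw":0.4,"linear":[0,0,-3],"twist":0},{"jaw":0.4,"linear":[0,0,-2],"twist":0},{"jaw":0.4,"linear":[0,0,0],"twist":0}]'
python3 -c "
from h import *
go([.5197,-.2897,.26],100.3);c,W=cam('side','s6')
cv2.imwrite('pics/s6c.png',cv2.resize(c['color'][100:400,130:450],None,fx=2,fy=2))
"
```

```text
time: 21.07
position: [0.5124, 0.3062, 0.271]
tool_rot: [0.699, 0.715, 0.005, 0.002]
ft_force: [-0.2, -0.0, 0.4]
grip_width: 0.0347
grip_force: 0.0
pos [0.5124 0.3062 0.271 ] t 21.07 yaw 1.3 shift cm [-59.59  -0.68   0.87] norm 59.6 F [-0.2 -0.   0.4] w 0.0347
twist 81.0 alt -99.0
```

View pics/s6c.png

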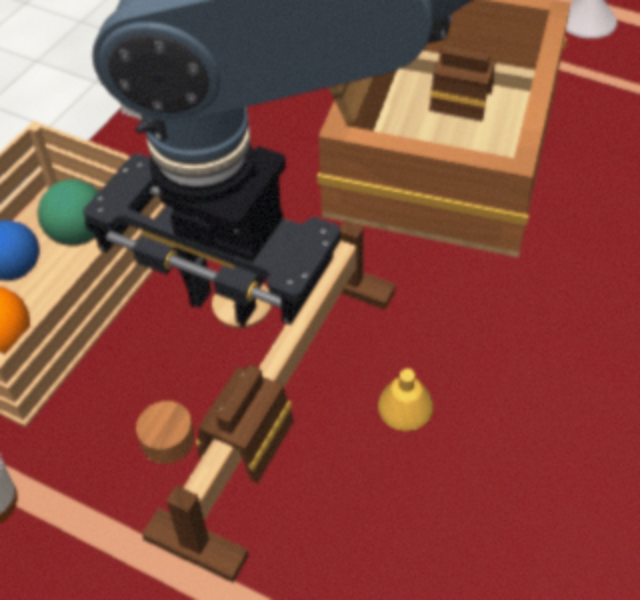

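The first saddle sits astride the bar at (245,415). Going for the second.

```bash
python3 -m pendant '[{"jaw":0.4,"linear":[-4,0,0],"twist":0},{"jaw":0.4,"linear":[-4,0,0],"twist":0},{"jaw":0.4,"linear":[-4,0,0],"twist":0},{"jaw":0.4,"linear":[-4,0,0],"twist":0},{"jaw":0.4,"linear":[-4,0,0],"twist":0},{"jaw":0.4,"linear":[-4,0,0],"twist":0},{"jaw":0.4,"linear":[-4,0,0],"twist":0},{"jaw":0.4,"linear":[-4,0,0],"twist":0},{"jaw":0.4,"linear":[-4,0,0],"twist":0},{"jaw":0.4,"linear":[-4,0,0],"twist":0},{"jaw":0.4,"linear":[-4,0,0],"twist":0},{"jaw":0.4,"linear":[-4,-0.6,0],"twist":0}]'
python3 -m pendant '[{"jaw":0.4,"linear":[-4,0,0],"twist":0},{"jaw":0.4,"linear":[-4,0,0],"twist":0},{"jaw":0.4,"linear":[-3.6,0,0],"twist":0},{"jaw":0.4,"linear":[0,0,0],"twist":7},{"jaw":0.4,"linear":[0,0,0],"twist":7},{"jaw":0.4,"linear":[0,0,0],"twist":7},{"jaw":0.4,"linear":[0,0,0],"twist":7},{"jaw":0.4,"linear":[0,0,0],"twist":7},{"jaw":0.4,"linear":[0,0,0],"twist":7},{"jaw":0.4,"linear":[0,0,0],"twist":7},{"jaw":0.4,"linear":[0,0,0],"twist":7},{"jaw":0.4,"linear":[0,0,0],"twist":7}]'
python3 -m pendant '[{"jaw":0.5,"linear":[0,0,0],"twist":7},{"jaw":0.5,"linear":[0,0,0],"twist":7},{"jaw":0.5,"linear":[0,0,0],"twist":4},{"jaw":0.5,"linear":[0,0,0],"twist":0}]'
python3 -c "
from h import *
c,W=cam('side'); ridges(W);c,W=cam('top'); ridges(W);go([.5197,-.2897,.096],100.3)
"
```

```text
time: 22.12
position: [0.5144, -0.1768, 0.2638]
tool_rot: [0.699, 0.715, -0.0, -0.001]
ft_force: [0.6, -0.3, -0.4]
grip_width: 0.0348
grip_force: 0.0
time: 23.12
position: [0.5166, -0.2904, 0.2634]
tool_rot: [0.97, 0.242, -0.001, -0.001]
ft_force: [-0.6, 0.1, 0.6]
grip_width: 0.0349
grip_force: 0.0
time: 23.45
position: [0.5167, -0.2904, 0.2635]
tool_rot: [0.996, 0.089, -0.001, -0.001]
ft_force: [-0.0, 0.4, -0.6]
grip_width: 0.043
grip_force: 0.0
ridge 130 [ 521.2 -287.1   63.2   23.4] dir deg 5.0 z 0.0961 loc [ 0.1   -0.077]
pos [ 0.5169 -0.2906  0.2639] t 23.55 yaw -79.6 shift cm [ 0.32 -0.   16.79] norm 16.8 F [ 0.2 -0.4 -0.7] w 0.0433
twist 0.1 alt -179.9
```

Unmoved (side view partly occluded, but it agrees within a couple of mm). Grasp.

```bash
python3 -m pendant '[{"jaw":0.5,"linear":[0.3,0,3],"twist":0},{"jaw":0.5,"linear":[0,0,4],"twist":0},{"jaw":0.5,"linear":[0,0,4],"twist":0},{"jaw":0.5,"linear":[0,0,3],"twist":0},{"jaw":0.5,"linear":[0,0,1.5],"twist":0},{"jaw":0.5,"linear":[0,0,1.2],"twist":0},{"jaw":0,"linear":[0,0,0],"twist":0},{"jaw":0,"linear":[0,0,0],"twist":0},{"jaw":0,"linear":[0,0,0],"twist":0},{"jaw":0,"linear":[0,0,0],"twist":0},{"jaw":0,"linear":[0,0,0],"twist":0},{"jaw":0,"linear":[0,0,0],"twist":0}]' 50
python3 -m pendant '[{"jaw":0,"linear":[0,0,-1],"twist":0},{"jaw":0,"linear":[0,0,-2],"twist":0},{"jaw":0,"linear":[0,0,-2],"twist":0},{"jaw":0,"linear":[0,0,-2],"twist":0},{"jaw":0,"linear":[0,0,-2],"twist":0},{"jaw":0,"linear":[0,0,-2],"twist":0},{"jaw":0,"linear":[0,0,-2],"twist":0},{"jaw":0,"linear":[0,0,-2],"twist":0},{"jaw":0,"linear":[0,0,-2],"twist":0},{"jaw":0,"linear":[0,0,-1],"twist":0},{"jaw":0,"linear":[0,0,0],"twist":0}]'
python3 -c "
from h import *
go([.5112,.1685,.27],1.3)
"
```

```text
time: 24.55
position: [0.5212, -0.2911, 0.0994]
tool_rot: [0.996, 0.09, 0.001, 0.001]
ft_force: [-0.7, 1.1, 2.5]
grip_width: 0.0154
grip_force: 49.9
time: 25.47
position: [0.5215, -0.2912, 0.2813]
tool_rot: [0.996, 0.09, 0.002, 0.002]
ft_force: [0.0, 0.3, -1.4]
grip_width: 0.0155
grip_force: 49.9
pos [ 0.5215 -0.2912  0.2813] t 25.47 yaw -79.7 shift cm [  7.24 -45.41   0.95] norm 46.0 F [ 0.   0.3 -1.4] w 0.0155
twist -81.0 alt 99.0
```

```bash
python3 -m pendant '[{"jaw":0,"linear":[0.24,-1.5,0],"twist":0},{"jaw":0,"linear":[0.57,-3.55,0],"twist":0},{"jaw":0,"linear":[0.57,-3.55,0],"twist":0},{"jaw":0,"linear":[0.57,-3.55,0],"twist":0},{"jaw":0,"linear":[0.57,-3.55,0],"twist":0},{"jaw":0,"linear":[0.57,-3.55,0],"twist":0},{"jaw":0,"linear":[0.57,-3.55,0],"twist":0},{"jaw":0,"linear":[0.57,-3.55,0],"twist":0},{"jaw":0,"linear":[0.57,-3.55,0],"twist":0},{"jaw":0,"linear":[0.57,-3.55,0],"twist":0},{"jaw":0,"linear":[0.57,-3.55,0],"twist":0},{"jaw":0,"linear":[0.57,-3.55,0],"twist":0}]'
python3 -m pendant '[{"jaw":0,"linear":[0.57,-3.55,0],"twist":0},{"jaw":0,"linear":[0.2,-1.3,0],"twist":0},{"jaw":0,"linear":[0,0,0],"twist":0},{"jaw":0,"linear":[0,0,0],"twist":-7},{"jaw":0,"linear":[0,0,0],"twist":-7},{"jaw":0,"linear":[0,0,0],"twist":-7},{"jaw":0,"linear":[0,0,0],"twist":-7},{"jaw":0,"linear":[0,0,0],"twist":-7},{"jaw":0,"linear":[0,0,0],"twist":-7},{"jaw":0,"linear":[0,0,0],"twist":-7},{"jaw":0,"linear":[0,0,0],"twist":-7},{"jaw":0,"linear":[0,0,0],"twist":-7}]'
python3 -m pendant '[{"jaw":0,"linear":[0,0,0],"twist":-7},{"jaw":0,"linear":[0,0,0],"twist":-7},{"jaw":0,"linear":[0,0,0],"twist":-4},{"jaw":0,"linear":[0,0,0],"twist":0},{"jaw":0,"linear":[0,0,0],"twist":0}]'
python3 -c "
from h import *
go([.5112,.1685,.15],1.3);c,W=cam('side','s7')
cv2.imwrite('pics/s7c.png',cv2.resize(c['color'][100:400,130:450],None,fx=2,fy=2))
"
```

```text
time: 26.47
position: [0.5092, 0.1226, 0.2763]
tool_rot: [0.996, 0.09, -0.002, -0.0]
ft_force: [0.2, -0.3, -1.4]
grip_width: 0.0154
grip_force: 49.9
time: 27.47
position: [0.5091, 0.1684, 0.2766]
tool_rot: [0.801, 0.599, -0.002, -0.001]
ft_force: [0.3, 1.0, -2.1]
grip_width: 0.0153
grip_force: 49.9
time: 27.88
position: [0.5096, 0.1686, 0.277]
tool_rot: [0.7, 0.714, -0.001, -0.001]
ft_force: [-0.2, -0.9, -1.5]
grip_width: 0.0157
grip_force: 49.9
pos [0.5096 0.1686 0.277 ] t 27.88 yaw 1.2 shift cm [-1.00e-02  2.00e-01  1.27e+01] norm 12.7 F [-0.2 -0.9 -1.5] w 0.0157
twist -0.1 alt 179.9
```

View pics/s7c.png

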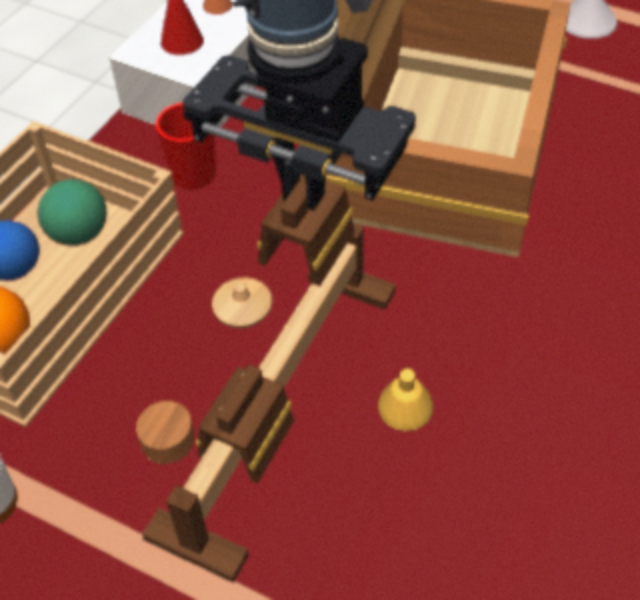

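The well is empty. The second saddle is held over the bar, and the first is still in place.

```bash
python3 -m pendant '[{"jaw":0,"linear":[0,0.15,1.5],"twist":0},{"jaw":0,"linear":[0,0,2],"twist":0},{"jaw":0,"linear":[0,0,2],"twist":0},{"jaw":0,"linear":[0,0,2],"twist":0},{"jaw":0,"linear":[0,0,2],"twist":0},{"jaw":0,"linear":[0,0,2],"twist":0},{"jaw":0,"linear":[0,0,1],"twist":0},{"jaw":0,"linear":[0,0,0.7],"twist":0},{"jaw":0,"linear":[0,0,0],"twist":0}]'
python3 -m pendant '[{"jaw":0,"linear":[0,0,0.4],"twist":0},{"jaw":0,"linear":[0,0,0.3],"twist":0},{"jaw":0,"linear":[0,0,0.3],"twist":0},{"jaw":0,"linear":[0,0,0.2],"twist":0},{"jaw":0,"linear":[0,0,0],"twist":0},{"jaw":0,"linear":[0,0,0],"twist":0}]'
```

```text
time: 28.68
position: [0.5114, 0.1691, 0.1448]
tool_rot: [0.699, 0.715, -0.001, -0.001]
ft_force: [0.1, 0.3, -0.8]
grip_width: 0.0157
grip_force: 49.9
time: 29.18
position: [0.5122, 0.1693, 0.1342]
tool_rot: [0.699, 0.715, 0.0, 0.0]
ft_force: [-0.0, 0.2, -2.5]
grip_width: 0.0155
grip_force: 49.9
```

```bash
python3 -m pendant '[{"jaw":0,"linear":[0,-0.1,0.3],"twist":0},{"jaw":0,"linear":[0,0,0.3],"twist":0},{"jaw":0,"linear":[0,0,0],"twist":0},{"jaw":0,"linear":[0,0,0],"twist":0}]'
```

```text
time: 29.52
position: [0.5109, 0.1692, 0.1279]
tool_rot: [0.699, 0.715, -0.0, -0.0]
ft_force: [-0.3, -0.7, -1.0]
grip_width: 0.0154
grip_force: 49.9
```

```bash
python3 -m pendant '[{"jaw":0,"linear":[0,0,0.15],"twist":0},{"jaw":0,"linear":[0,0,0.1],"twist":0},{"jaw":0,"linear":[0,0,0],"twist":0},{"jaw":0,"linear":[0,0,0],"twist":0}]'
```

```text
time: 29.85
position: [0.5112, 0.1692, 0.1275]
tool_rot: [0.699, 0.715, 0.0, 0.0]
ft_force: [-3.5, -0.1, 12.6]
grip_width: 0.0157
grip_force: 50.0
```

```bash
python3 -m pendant '[{"jaw":0.4,"linear":[0,0,0],"twist":0},{"jaw":0.4,"linear":[0,0,0],"twist":0},{"jaw":0.4,"linear":[0,0,0],"twist":0},{"jaw":0.4,"linear":[0,0,0],"twist":0},{"jaw":0.4,"linear":[0,0,-1],"twist":0},{"jaw":0.4,"linear":[0,0,-3],"twist":0},{"jaw":0.4,"linear":[0,0,-4],"twist":0},{"jaw":0.4,"linear":[0,0,-4],"twist":0},{"jaw":0.4,"linear":[0,0,-4],"twist":0},{"jaw":0.4,"linear":[0,0,-4],"twist":0},{"jaw":0,"linear":[0,0,-4],"twist":0},{"jaw":0,"linear":[0,0,-2],"twist":0}]'
python3 -c "
from h import *
go(S(-.11,.07,.25),100.8);hatch('top')
W=np.load('top0.npy');m=(W[...,0]>.63)&(W[...,0]<.80)&(W[...,1]>-.25)&(W[...,1]<.07)&(W[...,2]>.15);print(m.sum(),W[m][:5])
c,W=cam('side','s8');cv2.imwrite('pics/s8c.png',cv2.resize(c['color'][0:400,130:450],None,fx=1.5,fy=1.5))
"
```

```text
time: 30.85
position: [0.5125, 0.1695, 0.3918]
tool_rot: [0.699, 0.715, 0.004, 0.003]
ft_force: [0.8, 0.0, 0.6]
grip_width: 0.028
grip_force: 0.0
pos [0.5125 0.1695 0.3918] t 30.85 yaw 1.3 shift cm [-27.68  18.12   0.33] norm 33.1 F [0.8 0.  0.6] w 0.028
twist 80.5 alt -99.5
top theta 1.853 5150 reach 0.201
0 []
```

View pics/s8c.png

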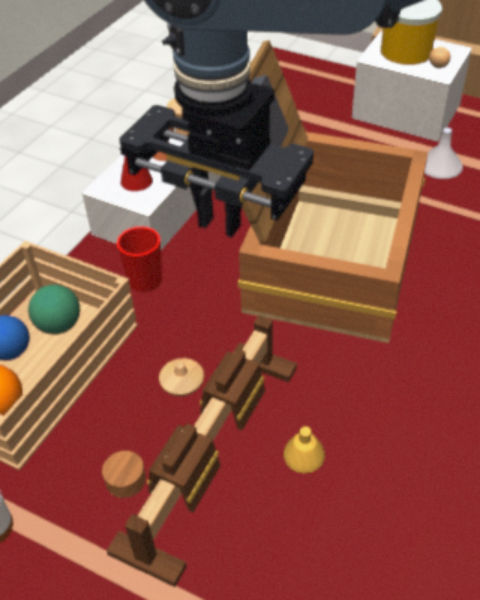

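Both saddles are hung and the top, yo-yo and bell are untouched. Next, move over and behind the hatch.

```bash
python3 -m pendant '[{"jaw":0,"linear":[-2.77,1.81,0],"twist":0},{"jaw":0,"linear":[-2.77,1.81,0],"twist":0},{"jaw":0,"linear":[-2.77,1.81,0],"twist":0},{"jaw":0,"linear":[-2.77,1.81,0],"twist":0},{"jaw":0,"linear":[-2.77,1.81,0],"twist":0},{"jaw":0,"linear":[-2.77,1.81,0],"twist":0},{"jaw":0,"linear":[-2.77,1.81,0],"twist":0},{"jaw":0,"linear":[-2.77,1.81,0],"twist":0},{"jaw":0,"linear":[-2.77,1.81,0],"twist":0},{"jaw":0,"linear":[-2.77,1.81,0],"twist":0},{"jaw":0,"linear":[0,0,0],"twist":0}]'
python3 -m pendant '[{"jaw":0,"linear":[0,0,0],"twist":6.8},{"jaw":0,"linear":[0,0,0],"twist":6.8},{"jaw":0,"linear":[0,0,0],"twist":6.8},{"jaw":0,"linear":[0,0,0],"twist":6.8},{"jaw":0,"linear":[0,0,0],"twist":6.8},{"jaw":0,"linear":[0,0,0],"twist":6.8},{"jaw":0,"linear":[0,0,0],"twist":6.8},{"jaw":0,"linear":[0,0,0],"twist":6.8},{"jaw":0,"linear":[0,0,0],"twist":6.8},{"jaw":0,"linear":[0,0,0],"twist":6.8},{"jaw":0,"linear":[0,0,0],"twist":6.8},{"jaw":0,"linear":[0,0,0],"twist":5.7}]'
python3 - <<'E'
from h import *
go(S(-.10,.07,.177),100.8)
th=np.array([1.85,1.57,1.4,1.2,1.0,.8,.6,.4,.2,.1,0.03,0])
a=.170
s=np.where(th>=1.57,.198*np.cos(th),a*np.cos(th))-.0095; z=a*np.sin(th)+.017
for t,x,y in zip(th,s,z): print(t,x.round(4),y.round(4))
E
```

```text
time: 31.87
position: [0.7003, -0.1096, 0.3819]
tool_rot: [0.701, 0.713, -0.002, 0.0]
ft_force: [-0.6, 0.2, -0.4]
grip_width: 0.0003
grip_force: 0.0
time: 32.87
position: [0.6976, -0.1028, 0.3838]
tool_rot: [0.996, 0.092, -0.002, -0.001]
ft_force: [-0.3, 0.2, 0.3]
grip_width: 0.0003
grip_force: 0.0
pos [ 0.6976 -0.1028  0.3838] t 32.87 yaw -79.5 shift cm [-0.72  0.07  6.68] norm 6.7 F [-0.3  0.2  0.3] w 0.0003
twist -0.3 alt 179.7
1.85 -0.0641 0.1804
1.57 -0.0093 0.187
1.4 0.0194 0.1845
1.2 0.0521 0.1754
1.0 0.0824 0.1601
0.8 0.1089 0.139
0.6 0.1308 0.113
0.4 0.1471 0.0832
0.2 0.1571 0.0508
0.1 0.1597 0.034
0.03 0.1604 0.0221
0.0 0.1605 0.017
```

```bash
python3 -m pendant '[{"jaw":0,"linear":[0,0,3.2],"twist":0},{"jaw":0,"linear":[0,0,3.2],"twist":0},{"jaw":0,"linear":[-0.98,0,-0.07],"twist":0},{"jaw":0,"linear":[-0.98,0,-0.07],"twist":0},{"jaw":0,"linear":[-0.98,0,-0.07],"twist":0},{"jaw":0,"linear":[-0.98,0,-0.07],"twist":0},{"jaw":0,"linear":[-0.98,0,-0.07],"twist":0},{"jaw":0,"linear":[-0.98,0,-0.07],"twist":0},{"jaw":0,"linear":[-0.98,0,-0.07],"twist":0},{"jaw":0,"linear":[-0.98,0,-0.07],"twist":0},{"jaw":0,"linear":[-0.98,0,-0.07],"twist":0},{"jaw":0,"linear":[-0.98,0,-0.07],"twist":0}]'
python3 -c "
from h import *
go(S(-.0093,.07,.187),100.8);hatch('top');hatch('side')"
```

```text
time: 33.87
position: [0.6018, -0.1216, 0.3285]
tool_rot: [0.996, 0.095, 0.001, -0.0]
ft_force: [4.3, 1.4, -0.7]
grip_width: 0.0003
grip_force: 2.2
pos [ 0.6018 -0.1216  0.3285] t 33.87 yaw -79.1 shift cm [-0.06  0.01  0.15] norm 0.2 F [ 4.3  1.4 -0.7] w 0.0003
twist 0.1 alt -179.9
top theta 1.501 257 reach 0.203
ring 7 top pts a,n,y 0.1165 0.0518 [-0.027 -0.025] bar s,z -0.0435 0.1198 phi 1.21
side theta 1.481 744 reach 0.2
ring 42 top pts a,n,y 0.115 0.0534 [0.006 0.035] bar s,z -0.0428 0.1193 phi 1.24
```

Working. Continue down the arc to about 0.8 rad.

```bash
python3 -m pendant '[{"jaw":0,"linear":[-0.95,0,0.08],"twist":0},{"jaw":0,"linear":[-0.95,0,0.08],"twist":0},{"jaw":0,"linear":[-0.95,0,0.08],"twist":0},{"jaw":0,"linear":[-1.1,0,0.25],"twist":0},{"jaw":0,"linear":[-1.1,0,0.3],"twist":0},{"jaw":0,"linear":[-1.1,0,0.35],"twist":0},{"jaw":0,"linear":[-1.0,0,0.45],"twist":0},{"jaw":0,"linear":[-1.0,0,0.5],"twist":0},{"jaw":0,"linear":[-1.0,0,0.6],"twist":0},{"jaw":0,"linear":[-0.9,0,0.7],"twist":0},{"jaw":0,"linear":[-0.9,0,0.7],"twist":0},{"jaw":0,"linear":[-0.85,0,0.7],"twist":0}]'
python3 -c "
from h import *
go(S(.1089,.07,.139),100.8);hatch('top');hatch('side')"
```

```text
time: 34.97
position: [0.4847, -0.1442, 0.2801]
tool_rot: [0.996, 0.094, -0.001, -0.0]
ft_force: [2.0, 1.3, 0.6]
grip_width: 0.0001
grip_force: 1.2
pos [ 0.4847 -0.1442  0.2801] t 34.97 yaw -79.2 shift cm [ 0.05 -0.02  0.11] norm 0.1 F [2.  1.3 0.6] w 0.0001
twist 0.0 alt -180.0
top theta 0.816 350 reach 0.2
side theta 0.787 980 reach 0.198
ring 21 top pts a,n,y 0.1081 0.0256 [0.034 0.036] bar s,z 0.058 0.0956 phi 1.16
```

```bash
python3 -m pendant '[{"jaw":0,"linear":[-0.78,0,0.8],"twist":0},{"jaw":0,"linear":[-0.73,0,0.87],"twist":0},{"jaw":0,"linear":[-0.68,0,0.93],"twist":0},{"jaw":0,"linear":[-0.6,0,0.98],"twist":0},{"jaw":0,"linear":[-0.54,0,1.0],"twist":0},{"jaw":0,"linear":[-0.49,0,1.02],"twist":0},{"jaw":0,"linear":[-0.4,0,1.05],"twist":0},{"jaw":0,"linear":[-0.33,0,1.08],"twist":0},{"jaw":0,"linear":[-0.27,0,1.1],"twist":0},{"jaw":0,"linear":[-0.2,0,1.1],"twist":0},{"jaw":0,"linear":[-0.1,0,0.9],"twist":0},{"jaw":0,"linear":[0,0,0.6],"twist":0}]'
python3 -m pendant '[{"jaw":0,"linear":[0,0,0.3],"twist":0},{"jaw":0,"linear":[0,0,0.3],"twist":0},{"jaw":0,"linear":[0,0,0.2],"twist":0},{"jaw":0,"linear":[0,0,0],"twist":0}]'
python3 -c "
from h import *
go(S(.1605,.07,.017),100.8)"
```

```text
time: 36.07
position: [0.4347, -0.1536, 0.1657]
tool_rot: [0.996, 0.095, -0.002, -0.0]
ft_force: [-0.6, -0.4, 1.0]
grip_width: 0.0006
grip_force: 0.7
time: 36.4
position: [0.436, -0.1536, 0.1582]
tool_rot: [0.996, 0.094, -0.0, -0.0]
ft_force: [-0.2, -1.0, 0.1]
grip_width: 0.0004
grip_force: 0.0
pos [ 0.436  -0.1536  0.1582] t 36.4 yaw -79.2 shift cm [-0.15 -0.03  0.12] norm 0.2 F [-0.2 -1.   0.1] w 0.0004
twist 0.0 alt -180.0
```

```bash
python3 -m pendant '[{"jaw":0,"linear":[0,0,0.15],"twist":0},{"jaw":0,"linear":[0,0,0.15],"twist":0},{"jaw":0,"linear":[0,0,0.1],"twist":0},{"jaw":0,"linear":[0,0,0],"twist":0},{"jaw":0,"linear":[0,0,0],"twist":0}]'
python3 -c "
from h import *
go(S(.1605,.07,.017),100.8)
c,W=cam('top');L=loc(W);s,y,z=L[...,0],L[...,1],L[...,2]
for a0,a1 in((.02,.06),(.09,.13),(.18,.195),(.203,.22)):
  m=(s>a0)&(s<a1)&(y<-.05)&(y>-.13)&(abs(z)<.05); print(a0,m.sum(),np.median(z[m]).round(4))
k=(abs(y)<.04)&(z>.012)&(z<.08)&(s>.07)&(s<.17); print(k.sum(), L[k][:8].round(3))"
```

```text
time: 36.82
position: [0.4363, -0.1537, 0.1572]
tool_rot: [0.996, 0.095, 0.001, 0.001]
ft_force: [-3.8, 2.8, 24.4]
grip_width: 0.0005
grip_force: 12.0
pos [ 0.4363 -0.1537  0.1572] t 36.82 yaw -79.1 shift cm [-0.18 -0.05  0.02] norm 0.2 F [-3.8  2.8 24.4] w 0.0005
twist 0.1 alt -179.9
0.02 712 0.0019
0.09 529 0.0019
0.18 5 0.0015
0.203 39 0.0018
0 []
```

Flush, resting on its stop with 24 N of push-back. Move to the hinge side of the ring.

```bash
python3 -m pendant '[{"jaw":0,"linear":[0,0,-3],"twist":0},{"jaw":0,"linear":[0,0,-3],"twist":0},{"jaw":0,"linear":[0,0,-3],"twist":0},{"jaw":0,"linear":[3.5,0,0],"twist":0},{"jaw":0,"linear":[4,0,0],"twist":0},{"jaw":0,"linear":[3.9,0,0],"twist":0},{"jaw":0,"linear":[0,3.5,0],"twist":0},{"jaw":0,"linear":[0,3.5,0],"twist":0},{"jaw":0,"linear":[0,0,0],"twist":0}]'
python3 -c "
from h import *
go(S(.042,0,.055),100.8)
c,W=cam('side','s9');L=loc(W);s,y,z=L[...,0],L[...,1],L[...,2]
k=(abs(y)<.045)&(z>.012)&(z<.06)&(s>.06)&(s<.17); print(k.sum()); i=k&(z>np.percentile(z[k],70)); print(np.median(L[i],0).round(3))
cv2.imwrite('pics/s9c.png',cv2.resize(c['color'][60:240,260:460],None,fx=3,fy=3))"
```

```text
time: 37.62
position: [0.5642, -0.2064, 0.2446]
tool_rot: [0.996, 0.094, 0.002, 0.003]
ft_force: [0.8, 1.0, 0.0]
grip_width: 0.0
grip_force: 0.0
pos [ 0.5642 -0.2064  0.2446] t 37.62 yaw -79.3 shift cm [ 0.07 -0.65  4.96] norm 5.0 F [0.8 1.  0. ] w 0.0
twist -0.1 alt 179.9
113
[0.115 0.013 0.046]
```

View pics/s9c.png

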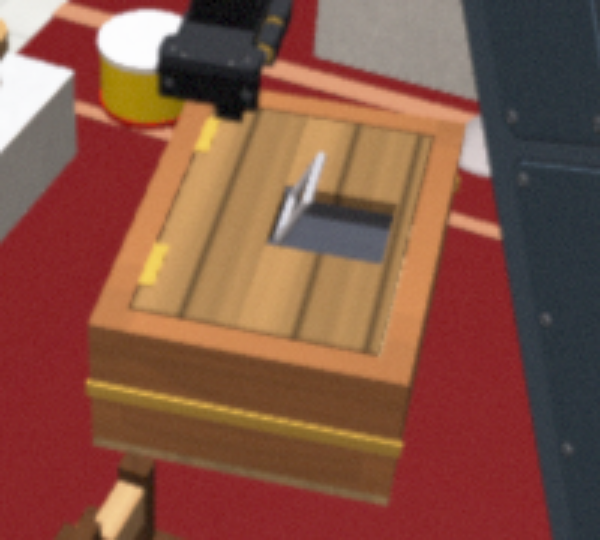

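The hatch is flush and the ring stands at about 1.2 rad, around (300,200). Now sweep it towards the robot and press it down.

```bash
python3 -m pendant '[{"jaw":0,"linear":[0,-0.6,2.5],"twist":0},{"jaw":0,"linear":[0,0,2.5],"twist":0},{"jaw":0,"linear":[-2,0,0],"twist":0},{"jaw":0,"linear":[-2,0,0],"twist":0},{"jaw":0,"linear":[-1,0,0],"twist":0},{"jaw":0,"linear":[-1,0,0],"twist":0},{"jaw":0,"linear":[-1,0,0],"twist":0},{"jaw":0,"linear":[-1.2,0,0.2],"twist":0},{"jaw":0,"linear":[-0.8,0,0.6],"twist":0},{"jaw":0,"linear":[-0.5,0,0.6],"twist":0},{"jaw":0,"linear":[-0.3,0,0.6],"twist":0},{"jaw":0,"linear":[-0.2,0,0.6],"twist":0}]'
python3 -m pendant '[{"jaw":0,"linear":[-0.1,0,0.5],"twist":0},{"jaw":0,"linear":[0,0,0.5],"twist":0},{"jaw":0,"linear":[0,0,0.3],"twist":0},{"jaw":0,"linear":[0,0,0.2],"twist":0},{"jaw":0,"linear":[0,0,0],"twist":0}]'
python3 -c "
from h import *
go(S(.147,0,.016),100.8)"
```

```text
time: 38.67
position: [0.4615, -0.214, 0.1678]
tool_rot: [0.996, 0.094, -0.0, -0.0]
ft_force: [0.1, -0.1, 0.7]
grip_width: 0.0006
grip_force: 0.2
time: 39.08
position: [0.4609, -0.2141, 0.1553]
tool_rot: [0.995, 0.095, -0.0, 0.0]
ft_force: [-4.2, 1.9, 20.1]
grip_width: 0.0003
grip_force: 9.5
pos [ 0.4609 -0.2141  0.1553] t 39.08 yaw -79.1 shift cm [-0.12  0.56 -0.07] norm 0.6 F [-4.2  1.9 20.1] w 0.0003
twist 0.1 alt -179.9
```

Now resting on the bar at its stop with 20 N. Raise clear and check everything.

```bash
python3 -m pendant '[{"jaw":0,"linear":[0,0,-2],"twist":0},{"jaw":0,"linear":[0,0,-4],"twist":0},{"jaw":0,"linear":[0,0,-4],"twist":0},{"jaw":0,"linear":[-3,3,-2],"twist":0},{"jaw":0,"linear":[-2,3.5,0],"twist":0},{"jaw":0,"linear":[-1,4,0],"twist":0},{"jaw":0,"linear":[0,4,0],"twist":0},{"jaw":0,"linear":[0,4,0],"twist":0},{"jaw":0,"linear":[0,4,0],"twist":0},{"jaw":0,"linear":[0,4,0],"twist":0},{"jaw":0,"linear":[0,4,0],"twist":0},{"jaw":0,"linear":[0,0,0],"twist":0}]'
python3 -c "
from h import *
st()
c,W=cam('top','t3');L=loc(W);s,y,z=L[...,0],L[...,1],L[...,2]
k=(abs(y)<.02)&(s>.14)&(s<.153)&(abs(z)<.02); print('bar',np.percentile(z[k],[50,90,99]).round(4))
m=(abs(y)>.05)&(abs(y)<.13)&(s>.18)&(s<.195)&(abs(z)<.05); print('edge z',np.median(z[m]).round(4))
k=(abs(y)<.04)&(z>.01)&(z<.07)&(s>.07)&(s<.17);print(k.sum())
for n,(r,cc) in dict(bell=(244,240),top=(151,252),yoyo=(153,180)).items(): print(n,W[r,cc].round(3))
a=c['color'][110:270,320:530];b=c['color'][130:270,110:320]
cv2.imwrite('pics/t3c.png',np.vstack([cv2.resize(a,(500,300)),cv2.resize(b,(500,300))]))
for roi in((165,215,140,215),(165,215,215,285)): rect(W,roi,.115,.135)"
```

```text
time: 40.08
position: [0.4625, -0.5292, 0.2693]
tool_rot: [0.996, 0.092, 0.001, 0.003]
ft_force: [0.3, -0.5, 0.2]
grip_width: 0.0004
grip_force: 0.0
{'time': 40.0833, 'position': [0.4625, -0.5292, 0.2693], 'tool_rot': [0.9957, 0.0924, 0.0007, 0.0033], 'q': [-1.0104, 0.6082, 1.1885, -0.0017, 1.3384, 0.3757], 'ft_force': [0.3108, -0.4603, 0.2249], 'grip_width': 0.0004, 'grip_force': 0.0}
bar [-0.0001  0.0017  0.0024]
edge z 0.0019
0
bell [0.389 0.174 0.045]
top [0.599 0.155 0.06 ]
yoyo [0.595 0.325 0.035]
rect [507.1 308.2  15.2  63.6   1.8] z 0.1268 254
rect [5.093e+02 1.699e+02 1.630e+01 6.300e+01 5.000e-01] z 0.1271 257
```

View pics/t3c.png

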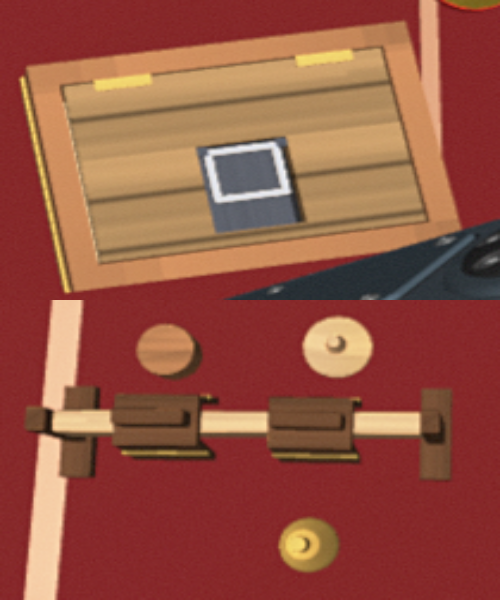

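The hatch is flush with its ring folded flat at (248,170). Both saddles hang astride the rail at (157,420) and (310,420), and the other objects haven't moved.

```bash
python3 -c "
from rig import robot
print(robot.hand_in())"
```

```text
the job is handed in; nothing more can be done
None
```

I've handed the job in: both saddles (only two were in the well) hang astride the rail, the hatch is flush with its ring folded flat, and the top, yo-yo and bell stand where they were. The ring slipped from the grip once while I was lifting the hatch; I regripped it, lifted to about 1.0 rad by the ring, then pushed the hatch's free edge to open it the rest of the way.

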